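# Full-load test of a tool battery

## Robot

A 7-joint arm with a two-finger parallel gripper is mounted at the origin on a cart in front of the work surface, level with it; the furniture and walls round the work are solid. World frame = base frame: x ahead of the robot, y to its left, z up, the work surface at z = 0. Lengths are in m, angles in rad, forces in N, time in s.
With the tool pointing down it reaches from about 0.4 to 0.85 m from the base axis. Payload 4.5 kg.
Tool frame: the origin (TCP) lies at the very end of the fingers, on their centre line; the grasp point (between the pads) lies 19 mm behind it (r.grip_depth is the z of the grasp point in the tool frame, in m); z points along the fingers, y is the line along which they close (so a half turn about z gives the same grasp; the last joint's range is limited). The gripper opens to 88 mm and grips with 3 to 60 N. Pads are 18 mm wide; open, the fingers measure 123 mm over their backs; the gripper's body (75 mm by 187 mm) begins 45 mm behind the grasp point.
Start: joints at [1.191, 0.689, -0.195, 1.565, 0.157, 0.902, -0.215], TCP at [0.251, -0.572, 0.239] pointing down, gripper open.
Joint ranges: [-3.01, 3.01], [-0.46, 2.08], [-1.47, 1.51], [0.13, 2.56], [-1, 4.14], [0.04, 2.09], [-2.66, 2.66]. Speed limits (rad/s): [2.57, 2.57, 3.14, 3.14, 3.14, 3.14, 3.14].

## Interface

Orientations are given as a unit quaternion [x, y, z, w].
In Python, from plant import r, eyes gives the robot as it stands (r), with the cameras (eyes).
- The arm moves only by the shell command python3 steer.py 'ROWS' [FORCE]. ROWS is a JSON list of rows, 1 to 10 of them, each of 7 numbers: the opening from 0.0 (shut) to 1.0 (fully open), then dx, dy, dz in m, then a rotation vector rx, ry, rz in rad; each row is the pose to reach, as a shift and turn from the pose commanded when the command began, along the tool's axes at that moment; what a row does not reach only later rows make up. A row lasts 1/10 s, in which the tool goes at most 0.05 m and 0.15 rad, less where a joint would pass 70% of its speed; a pose out of reach is approached as far as the arm can. The fingers move at their own pace and stop on an object; FORCE is the grip in N (left out, the last holds). Time passes only in rows, so rows that do not move let the fingers close. It prints the time, the measured TCP pose, the force, the opening and the grip force at its end.
- r.get_state(): the state, without advancing time (a new reading comes with each control period).
- eyes.snapshot(name): name is "side" or "top" or "wrist"; returns the picture (384x512x3 uint8, red, green, blue); there is no depth.
- eyes.camera_params(name): a dict with "fx", "fy", "cx", "cy" (pixels), "rvec" (rotation vector, rad) and "tvec" (3), from world to camera coordinates, as OpenCV has them. Camera axes: x right, y down, z forward; pixel columns grow to the right and rows downward; lengths in m; the calibration is good to about 2 mm. A picture is of the moment at which its call begins: read the wrist's pose just before it. camera_params takes no time and is no camera call; for the wrist camera it gives the pose at the moment of the call.
- r.finish_job(): hands the job in; it is judged then, once.
The state is a dict: "clock": time; "q": joint angles; "qd": joint speeds; "joint_torque": joint torques, N m; "tool_pos": TCP position; "eef_rot": TCP orientation; "contact_force": force on the tool from outside, world axes, zero at the start; "moment": the same for the moment, N m; "opening": opening from 0.0 (shut) to 1.0 (fully open); "finger_force": force on a finger pad.
Only numpy, scipy, OpenCV 4.12 (cv2) and the standard library are available. Lean on these libraries where they do the work, as an engineer would, in place of code of your own. Each camera call takes 0.05 s, during which the arm holds its last target. There are 200 camera calls.

## Task

A tool battery has been loaded into the bay of the battery tester on the bench. Shut the tester's hinged lid fully over it, and only then turn the spring-return dial clockwise past its first two notches into the third, and hold it there against its spring: finish with the fingers still holding the dial at the third notch, the lid shut and the battery in its bay. Leave the spare battery, the spanner and the wooden offcut where they are.

Things in the scene. Friction and masses are not known exactly. Their poses are not given: they have to be found in the camera images.
- tester: Grey battery tester fixed to the bench. Origin: bench top under its middle; x to its far side, y to its left. Right part: control panel with the dial and a flat meter window, x -70..70, y -125..15 mm, top at z 50 mm. Left part: open-topped bay holding the battery, x -51.5..51.5, y 15..105 mm, rim at z 74 mm, walls 10 mm, floor at z 10 mm, with the hinged lid.
- lid (a joint): Angle of the bay's grey lid, rad: 0 shut, 1.57 upright, at most 1.85; starts open at 1.3 to 1.75. Plate 103 (along x) x 90 x 8 mm, hinged along the tester's x at the bay's left rim, so it closes to the right, towards the tester's -y. Hinge friction (0.1 N m) keeps it at any angle: it must be pushed (1 to 2 N at its edge) all the way down.
- lid_hinge (a point): Point on the lid's hinge axis, mid-width, level with the lid's underside; in the tester at x 0, y 105, z 74.5 mm. Its axes turn with the lid: -y points from the hinge to the free edge (90 mm away), z out of the lid's top face (8 mm above the underside).
- lid_lip (a point): Tip of the lid's lip, a tab 40 mm wide and 6 mm thick that stands 7.5 mm out from the middle of the lid's free edge: 97.5 mm from the hinge, at mid-thickness of the lid.
- dial (a joint): Dial angle from home, rad, growing clockwise seen from above. Notches at 0.42, 0.84 and 1.26 (third); hard stop at 1.36. When let go a spring turns it back to 0 from anywhere: notches are felt (a step of about 0.04 N m on leaving each) but do not hold. Turning takes 0.04 to 0.12 N m; holding it at the third notch about 0.11 N m.
- dial_grip (a point): Point on the dial's upright axis, inside its grip bar, 81 mm above the bench; in the tester at x -18, y -62 mm. Its x axis points along the bar to the pointer end: at home 0.63 rad anticlockwise (from above) of the tester's x, at the third notch 0.63 rad clockwise of it. Black panel marks: round dot = home, then three bars, each longer = notches 1, 2, 3.
- dial_top (a point): Middle of the upper face of the dial's black grip bar, taken from above across its flat sides: 14 mm thick, 40 mm long plus a low pointed nose at the pointer end, white line on top, top 91 mm above the bench (this point). It stands on a 52 mm disc whose top is 58 mm above the bench. This point lies on the dial's axis; x to the pointer end.
- battery: Black and green slide-in tool battery, 63 x 75 x 60 mm, loose in the tester's bay with some 4 mm of play all round; origin at the centre of its underside. Its top is 4 mm below the shut lid.
- spare_battery: Bystander: a like battery standing on the bench to the left of the tester, 63 x 75 x 60 mm, origin at the centre of its underside.
- spanner: Bystander: steel spanner lying to the right of the tester, 195 mm long, 28 mm wide, 10 mm high, origin at the middle of its underside.
- offcut: Bystander: small wooden offcut 35 x 70 x 35 mm lying in front of the tester, origin at the centre of its underside.

How it is judged:
On the way, in this order (a step that is already met when the one before it is completed fails the run):
1. the lid is shut over the battery, the dial still at home (value of joint lid below 0.06 rad and value of joint dial below 0.25 rad), for 0.2 s.
2. the fingers hold the dial in the third notch (value of joint dial above 1.12 rad and contact force between dial and the fingers above 1 N), for 0.5 s.
At the end, for the whole second after the job is handed in: The fingers hold the dial (contact force over 1 N) still in the third notch (joint above 1.12 rad, i.e. within 0.14 rad of the notch or up to the stop), the lid is shut (under 0.06 rad) and the battery stands on the floor of its bay (within 6 mm in height) (all of step 2 and velocity of joint dial between -0.1 and 0.1 rad/s and value of joint lid below 0.06 rad and horizontal distance between battery and tester below 0.075 m and y of battery in the frame of tester above 0.045 m and z of battery in the frame of tester below 0.016 m); the arm keeps its last pose, push and grip.
It fails at once if the dial is turned while the lid is open (value of joint lid above 0.12 rad and value of joint dial above 0.25 rad).
It fails at once if a bystander (spare battery, spanner, offcut) is moved more than 30 mm (distance of any of spare_battery, spanner, offcut from where it was at the start of the episode above 0.03 m).
It also fails if it takes over 42 s, if anything falls off the work surface, if the arm or the gripper's body presses on something with over 40 N, if the wrist force passes 120 N, or if a joint passes its speed limit or range.

## Working session

There is one attempt and no reset: what is moved stays moved. The work goes in short steps, Python scripts to look and compute and a shell command to move; the robot and the scene stay as the last step left them, time stands still between calls to the robot, and variables do not carry over. Pictures are saved under pics/ and viewed, at most 10 in all, crops included, and the job is handed in when it is done.

```bash
ls; mkdir -p pics; python3 - <<'E'
from plant import r, eyes
import cv2,numpy as np
for n in("top","side"):
    im=eyes.snapshot(n); cv2.imwrite(f"pics/{n}0.png",cv2.resize(im[:,:,::-1],(800,600),interpolation=cv2.INTER_CUBIC))
    p=eyes.camera_params(n); R=cv2.Rodrigues(np.array(p["rvec"]))[0]; print(n,p,-R.T@np.array(p["tvec"]))
s=r.get_state();print(s)
E
```

```text
pics
plant.py
steer.py
top {'fx': 416.3989903763059, 'fy': 416.3989903763059, 'cx': 246.8035487057889, 'cy': 187.28698730759416, 'rvec': array([ 2.14917855, -2.16853434,  0.12253821]), 'tvec': array([0.02142936, 0.55331406, 0.89912602])} [0.44420857 0.01310275 0.95788848]
side {'fx': 382.8249142772023, 'fy': 382.8249142772023, 'cx': 257.61772481370224, 'cy': 192.408076456597, 'rvec': array([ 0.6725643 , -2.52194406,  1.25060658]), 'tvec': array([0.48076619, 0.23431939, 0.69834014])} [0.19655467 0.59751737 0.61486577]
{'clock': 0.1, 'q': array([ 1.19080625,  0.68990655, -0.19448671,  1.56622487,  0.15729564,
        0.90250463, -0.21507258]), 'qd': array([-0.00134484, -0.00266501, -0.00101973, -0.00236124, -0.00139972,
       -0.00023837, -0.00107724]), 'joint_torque': array([-2.64261282e-03, -5.28498137e+01, -1.27130225e+00, -1.53835934e+01,
       -5.25928871e-02,  2.03582043e-03,  2.33190883e-05]), 'tool_pos': array([ 0.25101893, -0.57176056,  0.23798941]), 'eef_rot': array([ 9.78665584e-01,  2.05458001e-01, -2.36965133e-04, -7.93085750e-04]), 'contact_force': array([ 0.16990262, -0.19503006,  0.06479979]), 'moment': array([0.06369043, 0.00471513, 0.01187289]), 'finger_force': 0.0, 'opening': 0.9981139210614344}
```

View pics/top0.png

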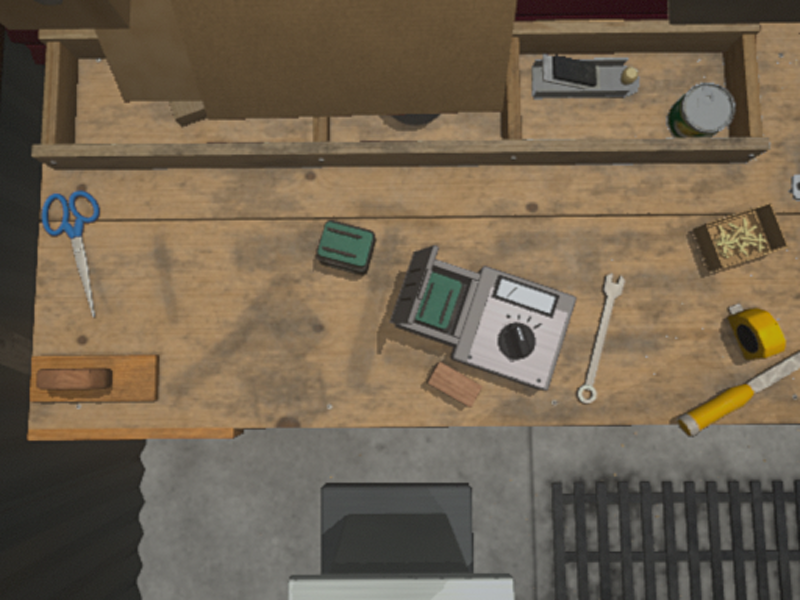

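View pics/side0.png

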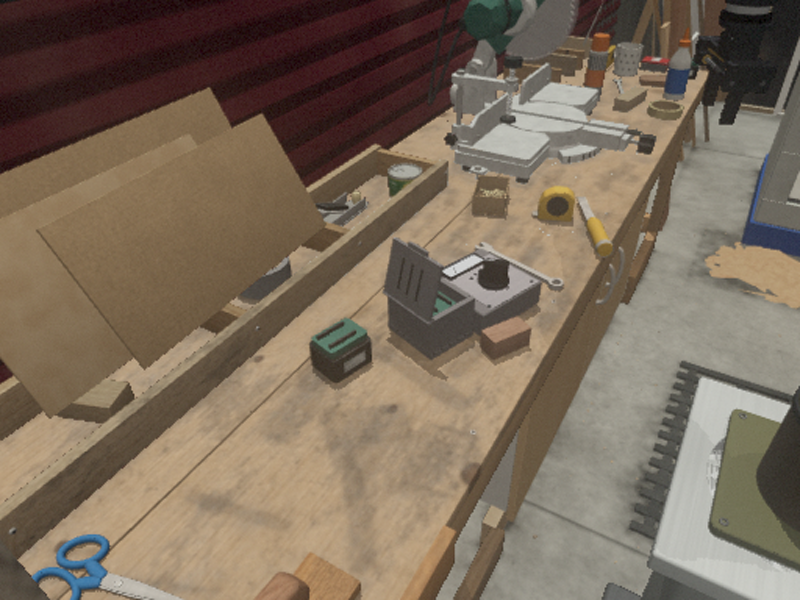

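The top view shows the tester at about (490,320): its panel is on the right, the dial is at (517,341) and the open lid is at (415,290). The spare battery is at (346,247), the spanner at (600,340) and the offcut at (455,384). I'll enlarge both views.

```bash
python3 - <<'E'
from plant import r, eyes
import cv2
for n,(x,y,w,h) in dict(top=(240,145,160,120),side=(235,145,133,100)).items():
    im=eyes.snapshot(n)[y:y+h,x:x+w,::-1]; cv2.imwrite(f"pics/{n}1.png",cv2.resize(im,(800,600),interpolation=cv2.INTER_CUBIC))
E
```

```text
(no output)
```

View pics/top1.png

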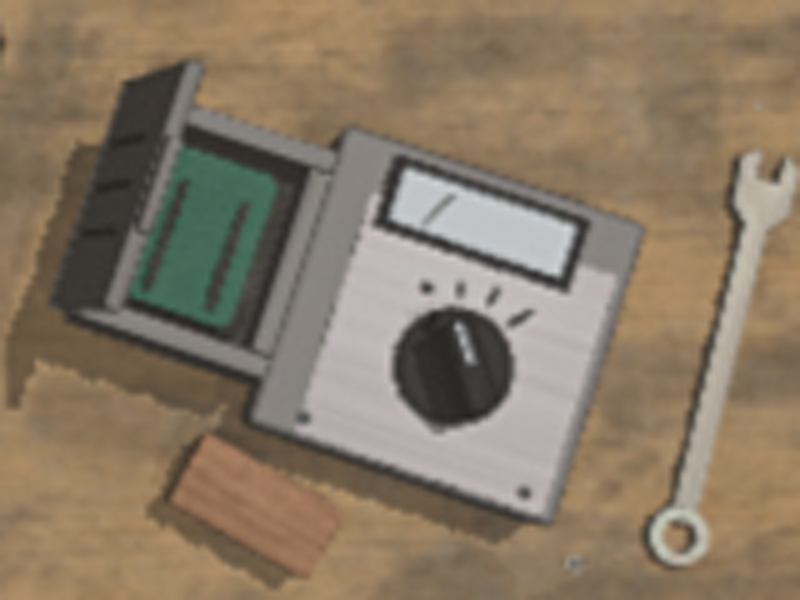

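View pics/side1.png

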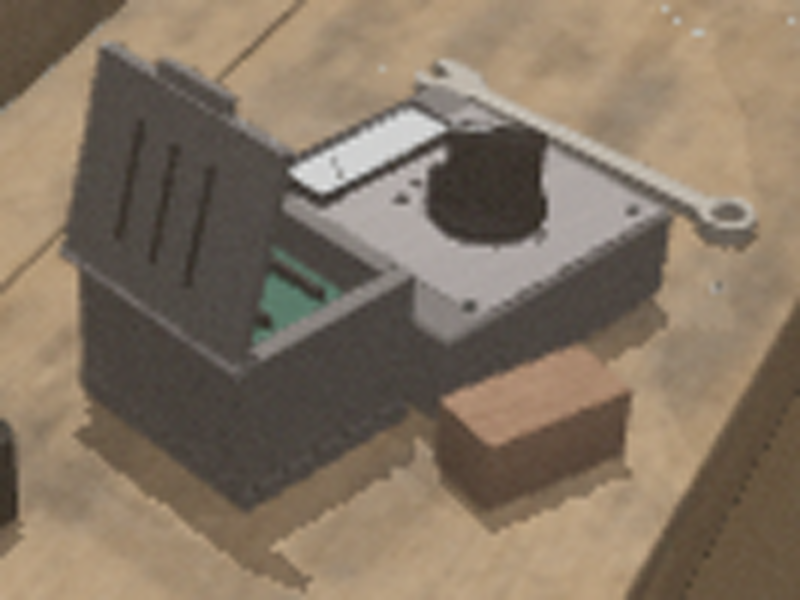

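```bash
cat > h.py <<'E'
import numpy as np, cv2
from scipy.optimize import least_squares
from scipy.spatial.transform import Rotation as Ro
def proj(p,X):
    return cv2.projectPoints(np.array(X,float),np.array(p["rvec"]),np.array(p["tvec"]),np.array([[p["fx"],0,p["cx"]],[0,p["fy"],p["cy"]],[0,0,1.]]),None)[0][:,0]
def T(v,X):
    c,s=np.cos(v[2]),np.sin(v[2]); X=np.array(X,float)
    return np.c_[v[0]+c*X[:,0]-s*X[:,1], v[1]+s*X[:,0]+c*X[:,1], X[:,2]]
def lid(a,P): # hinge-frame -> tester, opening rotates -y toward +z
    P=np.array(P,float); c,s=np.cos(-a),np.sin(-a)
    return np.c_[P[:,0],.105+c*P[:,1]-s*P[:,2],.0745+s*P[:,1]+c*P[:,2]]
E
python3 - <<'E'
from h import *; from plant import r, eyes
ct,cs=eyes.camera_params("top"),eyes.camera_params("side")
pan=[[.07,.015,.05],[.07,-.125,.05],[-.07,-.125,.05],[-.07,.015,.05]]
pt=np.array([[352,128],[643,226],[550,520],[252,415]])/5+[240,145]
ps=np.array([[665,208],[450,340]])/6.0+[235,145]; pans=[[-.07,-.125,.05],[-.07,.015,.05]]
L=[[.0515,-.09,.008],[-.0515,-.09,.008]]
lt=np.array([[185,62],[106,308]])/5+[240,145]; ls=np.array([[105,45],[288,155]])/6.0+[235,145]
def f(v):
    l=T(v,lid(v[3],L))
    return np.r_[(proj(ct,T(v,pan))-pt).ravel(),(proj(cs,T(v,pans))-ps).ravel(),(proj(ct,l)-lt).ravel(),(proj(cs,l)-ls).ravel()]
s=least_squares(f,[.5,-.1,-.3,1.5],loss="soft_l1"); v=s.x; print(v,np.round(f(v).reshape(-1,2),1))
np.save("v.npy",v)
print("dial",T(v,[[-.018,-.062,.091]]),"seen", (proj(ct,T(v,[[-.018,-.062,.091]]))-[240,145])*5,(proj(cs,T(v,[[-.018,-.062,.091]]))-[235,145])*6)
print("lip",T(v,lid(v[3],[[0,-.0975,.004]])),"shut",T(v,lid(0,[[0,-.0975,.004]])))
s=r.get_state();print(Ro.from_quat(s["eef_rot"]).as_matrix())
E
cat >> h.py <<'E'
def delta(P,yaw):
    from plant import r, eyes
    s=r.get_state(); R=Ro.from_quat(s["eef_rot"]); d=Ro.from_euler("zx",[yaw,np.pi]) if 0 else Ro.from_matrix([[np.cos(yaw),np.sin(yaw),0],[np.sin(yaw),-np.cos(yaw),0],[0,0,-1]])
    return np.round(np.r_[R.inv().apply(np.array(P)-s["tool_pos"]),(R.inv()*d).as_rotvec()],4)
E
python3 - <<'E'
from h import *
v=np.load("v.npy"); yaw=v[2]
for a in (1.29,1.1,.9,.7,.5,.3,.15,0):
    C=lid(a,[[0,-.08,.008]])[0]+[0,.0175,0]
    if a==1.29: C=C+[0,.025,0]; up=T(v,[[C[0],C[1],.239]])[0]; print(up,delta(up,yaw))
    w=T(v,[C])[0]; print(a,w.round(3),delta(w,yaw))
E
```

```text
[0.56190224 0.01510721 0.239     ] [ 5.206e-01 -4.125e-01 -4.000e-04 -1.100e-03  5.000e-04  7.455e-01]
1.29 [0.562 0.015 0.154] [ 5.206e-01 -4.124e-01  8.500e-02 -1.100e-03  5.000e-04  7.455e-01]
1.1 [ 0.549 -0.022  0.149] [ 4.937e-01 -3.832e-01  8.920e-02 -1.100e-03  5.000e-04  7.455e-01]
0.9 [ 0.544 -0.036  0.142] [ 4.840e-01 -3.727e-01  9.640e-02 -1.100e-03  5.000e-04  7.455e-01]
0.7 [ 0.54  -0.048  0.132] [ 4.755e-01 -3.634e-01  1.064e-01 -1.100e-03  5.000e-04  7.455e-01]
0.5 [ 0.537 -0.058  0.12 ] [ 4.685e-01 -3.558e-01  1.187e-01 -1.100e-03  5.000e-04  7.455e-01]
0.3 [ 0.534 -0.065  0.106] [ 4.633e-01 -3.502e-01  1.328e-01 -1.100e-03  5.000e-04  7.455e-01]
0.15 [ 0.533 -0.068  0.094] [ 4.606e-01 -3.473e-01  1.442e-01 -1.100e-03  5.000e-04  7.455e-01]
0 [ 0.532 -0.07   0.082] [ 4.592e-01 -3.458e-01  1.561e-01 -1.100e-03  5.000e-04  7.455e-01]
```

```bash
R='[0,0.52,-0.412,0,0,0,0.745]'; python3 steer.py '[[0,0.05,-0.04,0,0,0,0.1],[0,0.1,-0.08,0,0,0,0.2],[0,0.14,-0.11,0,0,0,0.3],[0,0.18,-0.14,0,0,0,0.4],[0,0.22,-0.17,0,0,0,0.5],[0,0.26,-0.2,0,0,0,0.6],[0,0.3,-0.23,0,0,0,0.7],[0,0.34,-0.26,0,0,0,0.745],[0,0.38,-0.29,0,0,0,0.745],[0,0.41,-0.32,0,0,0,0.745]]'; python3 - <<'E'
from h import *
v=np.load("v.npy"); print(delta([.562,.015,.239],v[2]))
E
```

```text
clock: 1.2
tool_pos: [0.4908, -0.131, 0.2388]
eef_rot: [0.986, -0.165, 0.0, 0.0]
contact_force: [1.0, -0.6, 0.1]
opening: 0.113
finger_force: 0.0
[ 1.980e-02 -1.612e-01 -2.000e-04  1.000e-04 -9.000e-04  5.000e-04]
```

```bash
python3 steer.py '[[0,0.005,-0.04,0,0,0,0],[0,0.01,-0.085,0,0,0,0],[0,0.015,-0.13,0,0,0,0],[0,0.018,-0.155,0,0,0,0],[0,0.018,-0.155,0.04,0,0,0],[0,0.018,-0.155,0.085,0,0,0],[0,0.018,-0.155,0.085,0,0,0],[0,0.018,-0.155,0.085,0,0,0]]'; python3 - <<'E'
from h import *; from plant import r, eyes
v=np.load("v.npy"); 
for a in (1.1,.9,.7,.5,.3,.15,0): print(a,delta(T(v,lid(a,[[0,-.08,.008]])+[0,.0175,0])[0],v[2]))
cv2.imwrite("pics/side2.png",cv2.resize(eyes.snapshot("side")[100:250,200:400,::-1],(800,600),interpolation=cv2.INTER_CUBIC))
E
```

```text
clock: 2.0
tool_pos: [0.5568, 0.0076, 0.1538]
eef_rot: [0.986, -0.165, -0.001, 0.0]
contact_force: [0.4, -0.3, 0.2]
opening: 0.008
finger_force: 0.0
1.1 [0.0024 0.0309 0.0044 0.0007 0.0013 0.0001]
0.9 [0.0024 0.0452 0.0117 0.0007 0.0013 0.0001]
0.7 [0.0024 0.0578 0.0217 0.0007 0.0013 0.0001]
0.5 [0.0025 0.0681 0.034  0.0007 0.0013 0.0001]
0.3 [0.0025 0.0758 0.0481 0.0007 0.0013 0.0001]
0.15 [0.0025 0.0796 0.0595 0.0007 0.0013 0.0001]
0 [0.0025 0.0817 0.0714 0.0007 0.0013 0.0001]
```

View pics/side2.png

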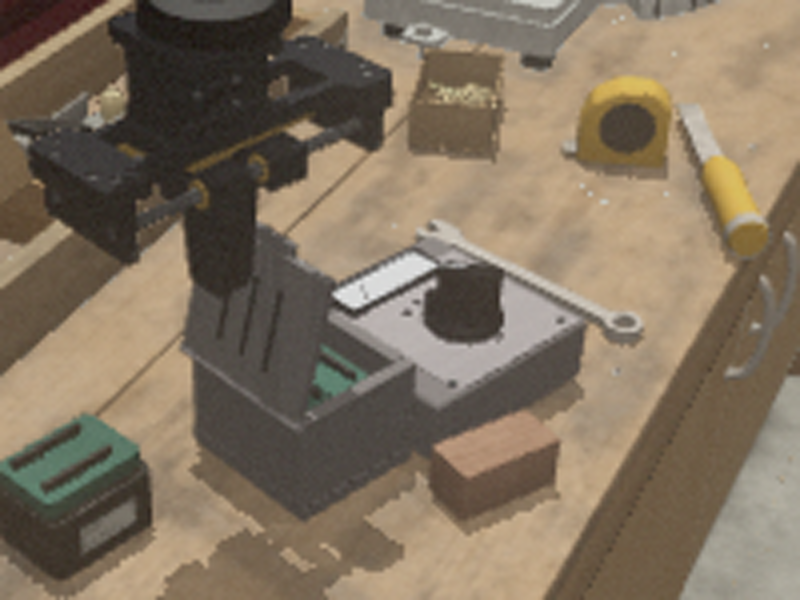

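The closed fingers, with their tip at (222,290), stand just outside the lid near its free edge. I'll sweep it shut.

```bash
python3 steer.py '[[0,0.002,0.018,0.001,0,0,0],[0,0.002,0.032,0.006,0,0,0],[0,0.002,0.046,0.013,0,0,0],[0,0.002,0.058,0.023,0,0,0],[0,0.002,0.068,0.035,0,0,0],[0,0.002,0.076,0.048,0,0,0],[0,0.002,0.08,0.06,0,0,0],[0,0.002,0.082,0.07,0,0,0],[0,0.002,0.082,0.075,0,0,0],[0,0.002,0.082,0.075,0,0,0]]'
```

```text
clock: 3.05
tool_pos: [0.5318, -0.0716, 0.0824]
eef_rot: [0.986, -0.165, 0.0, 0.0]
contact_force: [-8.2, -1.9, 40.9]
opening: 0.002
finger_force: 20.9
```

```bash
python3 steer.py '[[0,0,0,0,0,0,0],[0,0,0,-0.05,0,0,0],[0,0,0,-0.09,0,0,0],[0.5,-0.009,0.05,-0.12,0,0,-0.15],[1,-0.018,0.09,-0.12,0,0,-0.3],[1,-0.018,0.103,-0.12,0,0,-0.45],[1,-0.018,0.103,-0.12,0,0,-0.6],[1,-0.018,0.103,-0.12,0,0,-0.63],[1,-0.018,0.103,-0.12,0,0,-0.63]]'; python3 - <<'E'
from h import *; from plant import r, eyes
v=np.load("v.npy"); p=eyes.camera_params("wrist")
im=eyes.snapshot("wrist"); cv2.imwrite("pics/w3.png",cv2.resize(im[:,:,::-1],(800,600),interpolation=cv2.INTER_CUBIC))
np.save("wc.npy",p,allow_pickle=True)
print(proj(p,T(v,[[-.018,-.062,.091],[-.018,-.062,.058],[.07,.015,.05],[.07,-.125,.05],[-.07,-.125,.05],[-.07,.015,.05]]))*800/512)
im=eyes.snapshot("side")[100:250,200:400,::-1];cv2.imwrite("pics/side3.png",cv2.resize(im,(800,600),interpolation=cv2.INTER_CUBIC))
E
```

```text
clock: 3.95
tool_pos: [0.4816, -0.1612, 0.1983]
eef_rot: [0.989, 0.148, -0.0, -0.001]
contact_force: [-0.3, 0.1, -0.6]
opening: 0.524
finger_force: 0.0
[[394.18826326 297.29229654]
 [393.97759536 283.94881248]
 [377.28276661  99.54517591]
 [545.7796784  232.14863004]
 [420.95893746 383.62503895]
 [260.66325857 276.61529005]]
```

View pics/w3.png

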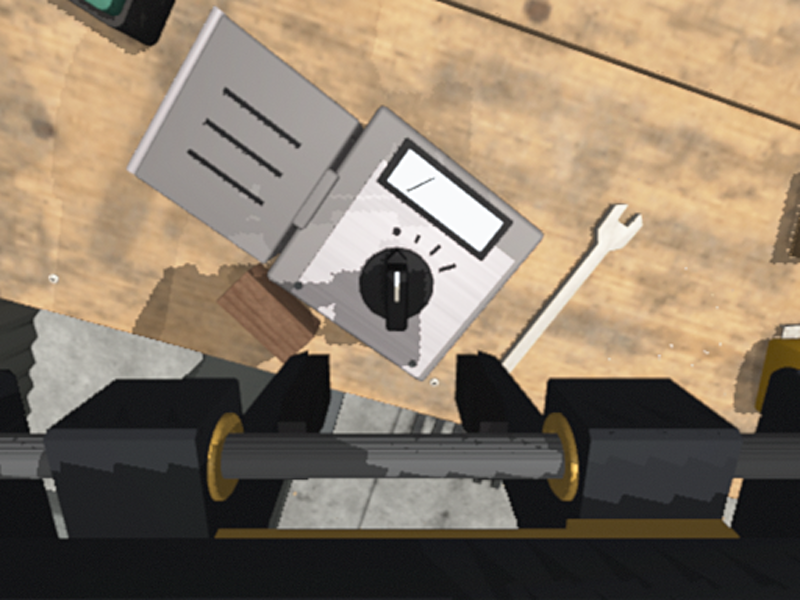

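View pics/side3.png

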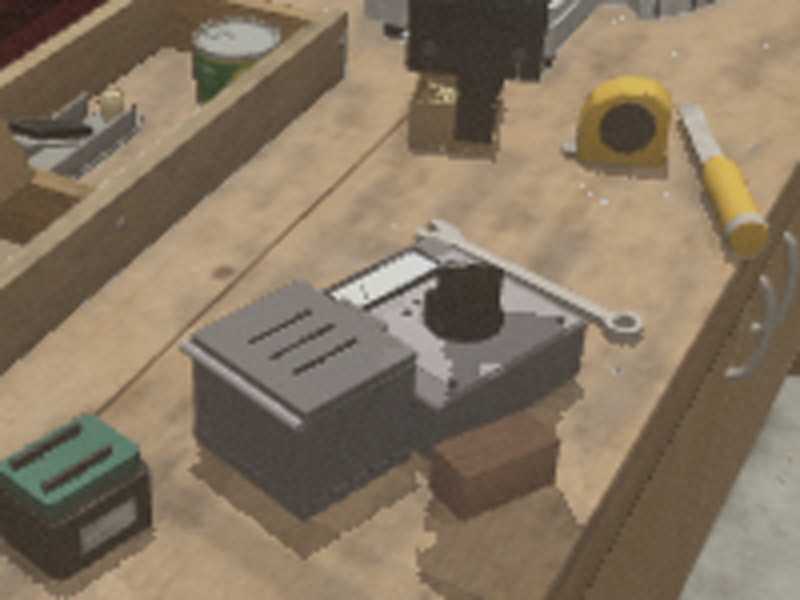

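The lid is shut in both views. In the wrist view the dial bar is upright at u≈397, with the disc centre at (396,284). The model predicts (394,284), so I'll shift about 1.5 mm along tool y.

```bash
python3 - <<'E'
from h import *
v=np.load("v.npy"); d=T(v,[[-.018,-.062,.064]])[0]; y=v[2]+.63; print(delta(d+.0015*np.array([np.sin(y),-np.cos(y),0]),y), v[2]+.63)
E
```

```text
[-0.0011  0.0037  0.1344 -0.0006  0.0003 -0.0006] 0.2983980199958876
```

```bash
python3 steer.py '[[0.5,-0.001,0.0037,0.04,0,0,0],[0.5,-0.001,0.0037,0.08,0,0,0],[0.5,-0.001,0.0037,0.115,0,0,0],[0.5,-0.001,0.0037,0.134,0,0,0],[0.5,-0.001,0.0037,0.134,0,0,0]]' && python3 steer.py '[[0,0,0,0,0,0,0],[0,0,0,0,0,0,0],[0,0,0,0,0,0,0],[0,0,0,0,0,0,0],[0,0,0,0,0,0,0],[0,0,0,0,0,0,0]]' 40; python3 - <<'E'
from plant import r, eyes
s=r.get_state();print(s["moment"],s["q"])
E
```

```text
clock: 4.55
tool_pos: [0.4805, -0.1645, 0.0623]
eef_rot: [0.989, 0.149, -0.002, -0.001]
contact_force: [-1.4, -0.3, 0.8]
opening: 0.499
finger_force: 0.0
clock: 5.15
tool_pos: [0.482, -0.1637, 0.0658]
eef_rot: [0.989, 0.149, 0.0, -0.001]
contact_force: [-1.4, 5.1, 5.7]
opening: 0.156
finger_force: 40.0
[ 1.11081552  0.3385813  -0.16066024] [ 0.28498464  0.83404695 -0.07707809  2.04224929  0.20500625  0.27219937
 -1.23552475]
```

```bash
python3 steer.py '[[0,0,0,0,0,0,0.13],[0,0,0,0,0,0,0.26],[0,0,0,0,0,0,0.39],[0,0,0,0,0,0,0.52],[0,0,0,0,0,0,0.65],[0,0,0,0,0,0,0.78],[0,0,0,0,0,0,0.91],[0,0,0,0,0,0,1.04],[0,0,0,0,0,0,1.17],[0,0,0,0,0,0,1.28]]' && python3 steer.py '[[0,0,0,0,0,0,0],[0,0,0,0,0,0,0],[0,0,0,0,0,0,0],[0,0,0,0,0,0,0],[0,0,0,0,0,0,0],[0,0,0,0,0,0,0]]'; python3 - <<'E'
from h import *; from plant import r, eyes
s=r.get_state(); R=Ro.from_quat(s["eef_rot"]).as_matrix(); print(.2984-np.arctan2(R[1,0],R[0,0]),s["moment"],s["qd"].round(3))
v=np.load("v.npy"); im=eyes.snapshot("wrist"); cv2.imwrite("pics/w4.png",cv2.resize(im[:,:,::-1],(800,600)))
E
```

```text
clock: 6.15
tool_pos: [0.4817, -0.1642, 0.0658]
eef_rot: [0.881, -0.473, -0.001, -0.001]
contact_force: [-0.7, 2.4, 6.1]
opening: 0.154
finger_force: 40.0
clock: 6.75
tool_pos: [0.4818, -0.1642, 0.0658]
eef_rot: [0.882, -0.471, -0.001, -0.001]
contact_force: [-1.2, 2.7, 6.0]
opening: 0.156
finger_force: 40.0
1.2781540572702619 [0.67515373 0.30950608 0.10496208] [ 0.001  0.     0.001 -0.    -0.     0.    -0.   ]
```

View pics/w4.png

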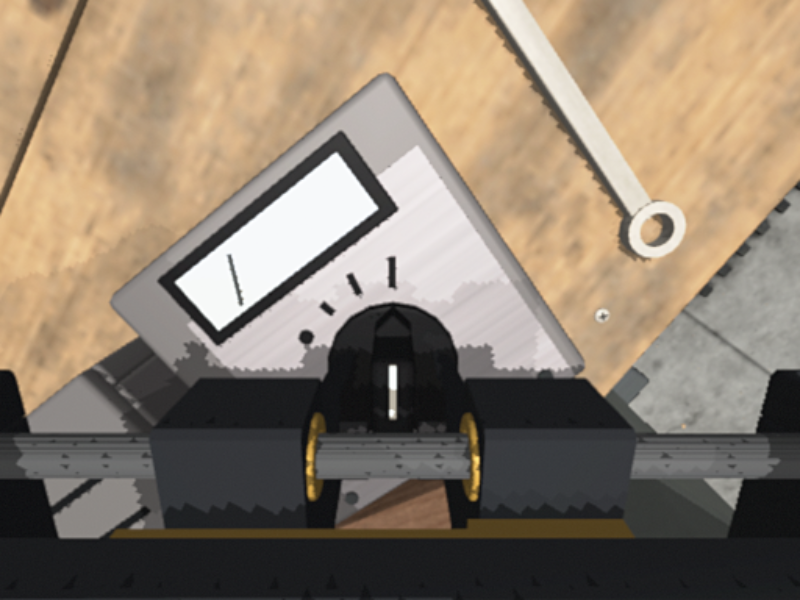

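The white line on the dial, at (392,390), points straight at the longest bar, at (392,270), which marks the third notch. The moment is 0.105 N m and the arm is still. The lid was shut when I last saw it and nothing has touched it since, so I'm handing in.

```bash
python3 -c "
from plant import r, eyes
print(r.finish_job())"
```

```text
the job is handed in; nothing more can be done
None
```

I shut the lid over the battery, then turned the dial to its third notch, and the job is handed in with the fingers still holding it there at 40 N grip; the hand-in returned no verdict.

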